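Sweep rejected preforms off the inspection light box down the chute

TASK

Three rejected bottle preforms lie on their sides on the inspection light box. Sweep them along its top, over the open edge and down the chute, so that all three end up in the grey tote below it; push them gently and do not pinch or pick up any of them. Leave the preform that stands on its mouth and the steel ring gauge on the light box as they are.

Things in the scene. Friction and masses are not known exactly. Their poses are not given: they have to be found in the camera images.
- lightbox: fixed grey light box on the bench with a flat white top, 140 mm high, 290 mm along its x by 360 mm along its y axis. Origin: centre of its underside, on the bench; z up. An aluminium rim 4 mm thick, standing 20 mm above the top, closes its -x, +x and -y sides; the +y side is open over the whole width to the chute
- chute_edge (a point): middle of the light box's open edge, level with its top, 180 mm from the box's centre in +y (axes as the box). From here the full-width steel chute slopes down at 45 degrees for 58 mm in +y (58 mm down), with cheeks 31 mm high at both sides, and ends over the tote
- tote: open grey plastic tote under the end of the chute, fixed: 300 mm (x) by 180 mm (y) by 75 mm high, 5 mm walls and floor. Origin: centre of its underside, on the bench; axes nearly parallel to the light box's
- preform1: rejected PET preform (green test-tube shape, 92 mm long, about 28 g) lying on the light box: domed closed end, body 23 mm in diameter, support ring 33 mm in diameter 25 mm from the origin towards the mouth, neck 27 mm. Pushed sideways it rolls, and soon stops by itself. Origin: on its axis at mid length, 14 mm above the box's top while lying; x axis along it towards the mouth, z not always up
- preform2: rejected PET preform (green test-tube shape, 92 mm long, about 28 g) lying on the light box: domed closed end, body 23 mm in diameter, support ring 33 mm in diameter 25 mm from the origin towards the mouth, neck 27 mm. Pushed sideways it rolls, and soon stops by itself. Origin: on its axis at mid length, 14 mm above the box's top while lying; x axis along it towards the mouth, z not always up
- preform3: rejected PET preform (green test-tube shape, 92 mm long, about 28 g) lying on the light box: domed closed end, body 23 mm in diameter, support ring 33 mm in diameter 25 mm from the origin towards the mouth, neck 27 mm. Pushed sideways it rolls, and soon stops by itself. Origin: on its axis at mid length, 14 mm above the box's top while lying; x axis along it towards the mouth, z not always up
- standing_preform: a preform of the same kind and material standing upright on its mouth, dome up, on the +x part of the light box's top; 92 mm tall, 33 mm at its widest; origin at the middle of its underside, z up; leave it alone
- ring_gauge: steel thread ring gauge lying flat on the +x part of the light box's top: ring 64 mm outside, 27 mm hole, 20 mm high, 350 g; origin at the middle of its underside; leave it alone
There are look-alikes about, which are no part of the job. Leave any black, orange or purple look-alike of the preform2 alone.

How it is judged:
At the end, for the whole second after the job is handed in: The middles of all three rejected preforms lie inside the tote's walls and below its rim (75 mm), at rest (below 100 mm/s); the standing preform is upright within 0.15 rad, and it and the ring gauge are within 15 mm of where they started (x of preform1 in the frame of tote between -0.145 and 0.145 m and y of preform1 in the frame of tote between -0.085 and 0.085 m and z of preform1 in the frame of tote between 0 and 0.075 m and linear speed of each of preform1, preform2, preform3 below 0.1 m/s and x of preform2 in the frame of tote between -0.145 and 0.145 m and y of preform2 in the frame of tote between -0.085 and 0.085 m and z of preform2 in the frame of tote between 0 and 0.075 m and x of preform3 in the frame of tote between -0.145 and 0.145 m and y of preform3 in the frame of tote between -0.085 and 0.085 m and z of preform3 in the frame of tote between 0 and 0.075 m and distance of each of standing_preform, ring_gauge from where it was at the start of the episode below 0.015 m and angle between standing_preform's own z axis and vertical below 0.15 rad); the robot touches nothing.
It fails at once if a rejected preform is lifted off the light box (its middle more than 70 mm above the box's top) (height (world z) of any of preform1, preform2, preform3 above 0.21 m).
It fails at once if a preform is pinched or jammed by the fingers with more than 25 N (contact force between the fingers and preform1 above 25 N or contact force between the fingers and preform2 above 25 N or contact force between the fingers and preform3 above 25 N).
It fails at once if the standing preform or the ring gauge is shifted by more than 15 mm (distance of any of standing_preform, ring_gauge from where it was at the start of the episode above 0.015 m).
It fails at once if the standing preform is tipped by more than 20 degrees (angle between standing_preform's own z axis and vertical above 0.35 rad).
It also fails if it takes over 69 s, if anything falls off the work surface, if the arm or the gripper's body presses on something with over 40 N, if the wrist force passes 120 N, or if a joint passes its speed limit or range.

ROBOT

A 6-joint arm with a two-finger parallel gripper is mounted at the origin on the work surface. World frame = base frame: x ahead of the robot, y to its left, z up, the work surface at z = 0. Lengths are in m, angles in rad, forces in N, time in s.
With the tool pointing down it reaches from about 0.375 to 0.9 m from the base axis. Payload 3.1 kg.
Tool frame: the origin (TCP) lies between the finger pads; the fingertips stand 22 mm ahead of it and the grasp point (between the pads) lies 3 mm ahead of it; z points along the fingers, y is the line along which they close (so a half turn about z gives the same grasp; the last joint's range is limited). The gripper opens to 87 mm and grips with 3 to 60 N. Pads are 19 mm wide; open, the fingers measure 117 mm over their backs; the gripper's body (75 mm by 190 mm) begins 51 mm behind the grasp point.
Start: joints at [0.947, 0.527, 1.433, -0, 1.181, -0.178], TCP at [0.269, 0.564, 0.245] pointing down, gripper open.
Joint ranges: [-3.08, 3.08], [-0.75, 2.2], [0.22, 2.44], [-1.43, 4.57], [0, 2.65], [-2.85, 2.85]. Speed limits (rad/s): [2.79, 2.79, 3.14, 3.14, 3.14, 3.14].

INTERFACE

Orientations are given as a unit quaternion [x, y, z, w].
In Python, from rig import robot gives the robot as it stands.
- The arm moves only by the tool move_arm, never from a script. Its argument "series" is text: rows parted by semicolons, each of 6 numbers parted by spaces: the shift along the tool's x, y, z in mm, then the turn, a rotation vector about the tool's x, y, z in degrees. In form: dx dy dz ax ay az; .... A call has 1 to 8 rows; each row is the pose to reach, as a shift and turn from the pose commanded when the call began, along the tool's axes at that moment; what a row does not reach only later rows make up. A row lasts 1/12 s, in which the tool goes at most 41.7 mm and 7.16 degrees, less where a joint would pass 70% of its speed; a pose out of reach is approached as far as the arm can. A call with a gripper value outside its range is refused whole. "jaw" is the opening, from 0 (shut) to 1 (fully open), set as the call begins (left out, the last holds). The fingers move at their own pace and stop on an object; "newtons" is the grip in N (left out, the last holds). Time passes only in rows, so rows that repeat a pose let the fingers close. It gives the time, the measured TCP pose, the force, the opening and the grip force at its end, in the units of the state.
- robot.get_obs(): the state, without advancing time (a new reading comes with each control period).
- robot.camera(name): name is "scene" or "top" or "wrist"; returns a dict with "img" (400x640x3 uint8, red, green, blue), "mtx" (3x3 intrinsics, pixels), "distortion" ([k1, k2, p1, p2, k3] as OpenCV has them; the pictures are not rectified), "world_to_cam" (4x4, takes a point from world to camera coordinates). Camera axes: x right, y down, z forward; pixel columns grow to the right and rows downward; lengths in m; the calibration is good to about 2 mm. A picture is of the moment at which its call begins. There is no depth.
- robot.hand_in(): hands the job in; it is judged then, once.
Trained networks look in a picture, given as the dict that the camera call returned (one of the last four; its "shot" number tells which), for a name from the list of things; names that differ only in an ending like _2 or _b are one class to them, and where a whole thing is asked for, a point or a joint stands for the part that bears it (a point fixed in the world has none). Each returns a list of dicts, best first, with "p" (0 to 1); they miss things now and then, are a little off and sometimes report something else, mostly with a low value. They report only what shows in the picture. A call takes as long as a camera call. They do not tell look-alikes from the thing itself.
- robot.search_frame(picture, thing): "xyz" ([x, y, z] in m, in world coordinates, good to about 4 mm: the middle of the surface that is visible of it).
- robot.tip_of(picture, thing): "xyz" ([x, y, z] in m, in world coordinates, good to about 4 mm: a listed point, or the origin of a listed thing).
The state is a dict: "time": time; "q": joint angles; "joint_velocities": joint speeds; "joint_torque": joint torques, N m; "position": TCP position; "tool_rot": TCP orientation; "ft_force": force on the tool from outside, world axes, zero at the start; "moment": the same for the moment, N m; "grip_width": finger opening in m; "grip_force": force on a finger pad.
Only numpy, scipy, OpenCV 4.12 (cv2) and the standard library are available. Lean on these libraries where they do the work, as an engineer would, in place of code of your own. Each camera call takes 0.05 s, during which the arm holds its last target. There are 200 camera calls.

## Working session

There is one attempt and no reset: what is moved stays moved. The work goes in short steps, Python scripts to look and compute and a tool call to move; the robot and the scene stay as the last step left them, time stands still between calls to the robot, and variables do not carry over. Pictures are saved under pics/ and viewed, at most 13 in all, crops included, and the job is handed in when it is done.

Besides the shell and the picture viewer there is one more tool, called after "Emit:" by a JSON object that holds its "op" and its "data". move_arm: Moves the arm, as the interface text tells. Its arguments: {"type":"object","properties":{"series":{"type":"string"},"jaw":{"type":"number"},"newtons":{"type":"number"}},"required":["series"]}

```bash
mkdir -p pics; cat > h.py <<'E'
from rig import robot
import cv2,numpy as np
def save(c,n): cv2.imwrite('pics/'+n,c['img'][:,:,::-1])
E
python3 - <<'E'
from h import *
a=robot.camera('scene');b=robot.camera('top')
img=np.vstack([a['img'],b['img']]);img=cv2.resize(img,(480,600),interpolation=cv2.INTER_AREA)
save(b,'top0.png');save(a,'sc0.png')
for n,c in (('scene',a),('top',b)):
  for t in ['preform1','standing_preform','ring_gauge','lightbox','chute_edge','tote']:
    for r in robot.tip_of(c,t)[:7]:print(n,t,np.round(r['xyz'],3),round(r['p'],2))
print(robot.get_obs()['tool_rot'],robot.get_obs()['time'])
E
```

```text
scene preform1 [ 0.479 -0.421  0.01 ] 0.92
scene preform1 [ 0.335 -0.394  0.018] 0.91
scene preform1 [ 0.589 -0.014  0.148] 0.7
scene preform1 [ 0.539 -0.094  0.155] 0.64
scene preform1 [ 0.322 -0.203  0.015] 0.6
scene preform1 [ 0.519 -0.152  0.153] 0.5
scene standing_preform [ 0.664 -0.234  0.139] 0.6
scene standing_preform [ 0.589 -0.015  0.152] 0.34
scene standing_preform [0.685 0.195 0.002] 0.33
scene ring_gauge [ 0.716 -0.06   0.139] 0.9
scene tote [ 0.688  0.196 -0.002] 0.76
top preform1 [ 0.52  -0.149  0.152] 0.92
top preform1 [ 0.536 -0.092  0.153] 0.76
top preform1 [0.306 0.166 0.013] 0.62
top preform1 [ 0.32  -0.202  0.01 ] 0.55
top preform1 [ 0.482 -0.417  0.016] 0.55
top preform1 [ 0.59  -0.012  0.155] 0.54
top preform1 [ 0.333 -0.397  0.016] 0.5
top standing_preform [ 0.661 -0.237  0.141] 0.5
top ring_gauge [ 0.712 -0.056  0.142] 0.88
top ring_gauge [ 0.66  -0.236  0.142] 0.28
top lightbox [ 0.601 -0.106 -0.001] 0.64
top chute_edge [0.658 0.072 0.143] 0.63
top tote [0.685 0.189 0.001] 0.85
top tote [ 0.521 -0.147  0.152] 0.65
[2.21053268e-01 9.75261735e-01 2.52004062e-05 1.38012454e-05] 0.7
```

View pics/top0.png

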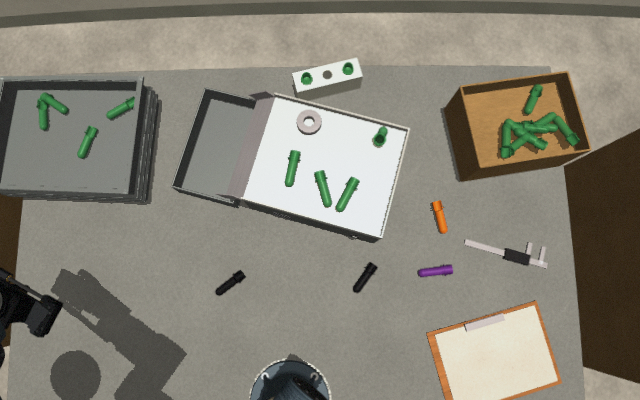

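View pics/sc0.png

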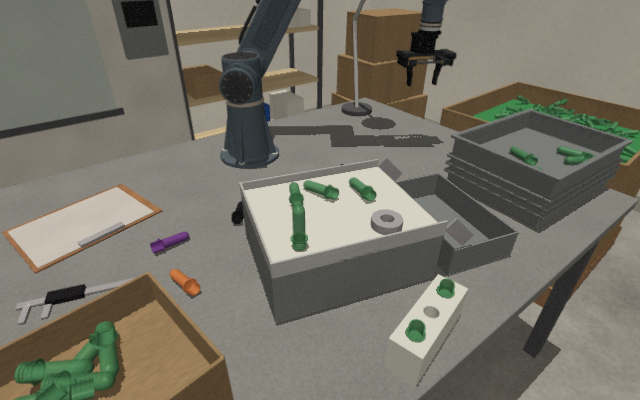

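Top picture: the three lying preforms are on the white box top at about (292,168), (323,188) and (347,194). The standing preform is at (380,136), the ring gauge at (309,122), and the chute is to the left (+y). Things that could be mistaken for the targets: the preforms in the left trays (30-135,95-155), in the carton (500-570,90-150) and in the white block (306,77; 348,68), plus the black (230,283; 365,277), orange (439,216) and purple (435,270) ones. None of those lie on the box, so I choose the three on it.

```bash
cat >> h.py <<'E'
def ray(c,uv,z):
    p=cv2.undistortPoints(np.float64(uv).reshape(-1,1,2),c['mtx'],np.float64(c['distortion']))[:,0]
    T=np.linalg.inv(c['world_to_cam']);d=np.c_[p,np.ones(len(p))]@T[:3,:3].T;o=T[:3,3]
    return o+d*((z-o[2])/d[:,2])[:,None]
def blobs(c,z=.154):
    hsv=cv2.cvtColor(c['img'],cv2.COLOR_RGB2HSV)
    m=cv2.inRange(hsv,(40,80,30),(85,255,255))
    n,l,s,ce=cv2.connectedComponentsWithStats(m);out=[]
    for i in range(1,n):
        if s[i,4]<60: continue
        v,u=np.where(l==i);P=ray(c,np.c_[u,v],z)[:,:2];(r)=cv2.minAreaRect(P.astype(np.float32))
        mu=P.mean(0);w,V=np.linalg.eigh(np.cov((P-mu).T));out.append((ce[i],np.array(r[0]),r[1],V[:,1]))
    return out
B0=np.array([.601,-.106]);YAW=-.28
def box(p,b0=None,yaw=None):
    b0=B0 if b0 is None else b0; yaw=YAW if yaw is None else yaw
    c,s=np.cos(yaw),np.sin(yaw);return (np.atleast_2d(p)-b0)@np.array([[c,-s],[s,c]])
E
python3 - <<'E'
from h import *
c=robot.camera('top')
hsv=cv2.cvtColor(c['img'],cv2.COLOR_RGB2HSV)
m=cv2.inRange(hsv,(0,0,200),(180,40,255));m[:, :200]=0
n,l,s,ce=cv2.connectedComponentsWithStats(m);i=1+np.argmax(s[1:,4]);v,u=np.where(l==i)
P=ray(c,np.c_[u,v],.14)[:,:2].astype(np.float32);r=cv2.minAreaRect(P);print('white top',r,cv2.boxPoints(r))
for b in blobs(c):
  if 250<b[0][0]<400 and b[0][1]>90: print(b[0].round(),b[1].round(3),np.round(b[2],3),np.degrees(np.arctan2(b[3][1],b[3][0])).round(1),'box',box(b[1]).round(3))
x0,y0=190,80;im=c['img'][y0:250,x0:430];cv2.imwrite('pics/crop.png',cv2.resize(im,None,fx=3,fy=3,interpolation=2)[:,:,::-1])
E
```

```text
white top ((0.6088868379592896, -0.10202521085739136), (0.36421892046928406, 0.2947661578655243), 73.50865173339844) [[ 0.4158712  -0.23480543]
 [ 0.6985114  -0.31848088]
 [ 0.8019025   0.03075501]
 [ 0.51926225  0.11443046]]
[380. 137.] [ 0.673 -0.239] [0.029 0.05 ] 155.9 box [[ 0.106 -0.108]]
[292. 167.] [ 0.591 -0.013] [0.026 0.093] 168.6 box [[-0.035  0.086]]
[323. 188.] [ 0.539 -0.094] [0.092 0.024] -166.0 box [[-0.063 -0.005]]
[347. 194.] [ 0.523 -0.15 ] [0.023 0.091] 151.5 box [[-0.063 -0.064]]
```

View pics/crop.png

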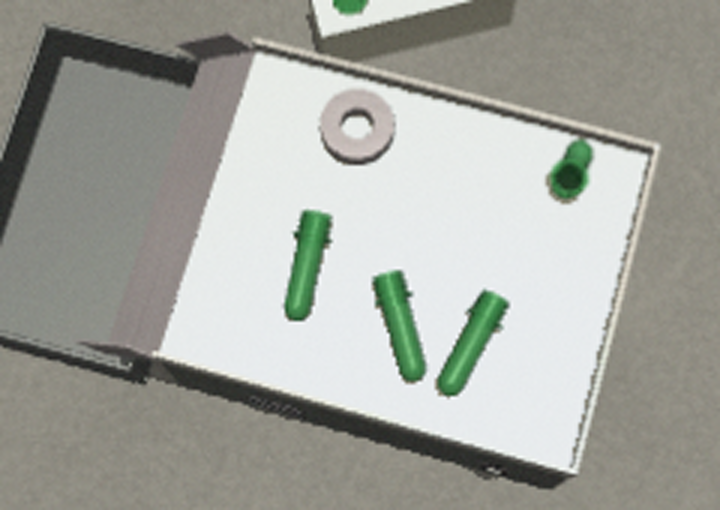

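The crop shows the three lying preforms with mouths toward box +x, at crop (308,265), (400,327) and (472,345). They are clear of the ring (357,125) and the standing preform (575,172), so the choice holds. I'll sweep one at a time, starting with the one nearest the chute.

Emit:
{"op": "move_arm", "data": {"series": "0 0 -55 0 0 0; 0 0 -55 0 0 0; -240 -185 -55 0 0 40; -240 -185 -55 0 0 40; -240 -185 -55 0 0 40; -240 -185 -55 0 0 40; -240 -185 -55 0 0 40; -240 -185 -55 0 0 40", "jaw": 0.46}}

```text
time: 1.42
position: [0.3827, 0.3391, 0.2998]
tool_rot: [0.543, 0.84, 0.0, 0.0]
ft_force: [-0.1, 0.1, 0.8]
grip_width: 0.0437
grip_force: 0.0
```

```bash
cat >> h.py <<'E'
B0=np.array([.604,-.104]);YAW=-.288
from scipy.spatial.transform import Rotation as R
def go(bx,by,z,yaw=0):
    """shift (mm, tool axes) and turn (deg) to box xy, world z, tool y along box x + yaw(deg)"""
    o=robot.get_obs();r=R.from_quat(o['tool_rot']);c,s=np.cos(YAW),np.sin(YAW)
    t=np.array([*(B0+np.array([[c,-s],[s,c]])@[bx,by]),z]);a=YAW+np.radians(yaw)
    y=np.array([np.cos(a),np.sin(a),0]);zz=np.array([0,0,-1.]);T=R.from_matrix(np.c_[np.cross(y,zz),y,zz])
    print('t',round(o['time'],2),'now',np.round(o['position'],3),'box',box(o['position'][:2],B0,YAW).round(3),'w',round(o['grip_width'],3),'->',np.round(r.inv().apply(t-o['position'])*1000,1),np.degrees((r.inv()*T).as_rotvec()).round(1))
E
python3 -c "
from h import *
go(-.04,.047,.30)"
```

```text
t 1.42 now [0.383 0.339 0.3  ] box [[-0.338  0.362]] w 0.044 -> [-4.332e+02  2.060e+01 -2.000e-01] [ 0.  -0.  40.7]
```

Emit:
{"op": "move_arm", "data": {"series": "-300 14 0 0 0 41; -300 14 0 0 0 41; -300 14 0 0 0 41; -300 14 0 0 0 41; -300 14 0 0 0 41; -300 14 0 0 0 41; -300 14 0 0 0 41; -300 14 0 0 0 41"}}

```text
time: 2.08
position: [0.5228, 0.068, 0.3]
tool_rot: [0.803, 0.596, 0.001, 0.002]
ft_force: [0.3, -0.0, 0.2]
grip_width: 0.0403
grip_force: 0.0
```

```bash
python3 -c "
from h import *
go(-.04,.047,.169)"
```

```text
t 2.08 now [0.523 0.068 0.3  ] box [[-0.127  0.142]] w 0.04 -> [-94.1  86.6 131.5] [ 0.3  0.1 -0.3]
```

Emit:
{"op": "move_arm", "data": {"series": "-94 87 0 0 0 0; -94 87 0 0 0 0; -94 87 0 0 0 0; -94 87 0 0 0 0; -94 87 80 0 0 0; -94 87 80 0 0 0; -94 87 80 0 0 0"}}

```text
time: 2.67
position: [0.5706, -0.0398, 0.2128]
tool_rot: [0.802, 0.598, -0.005, -0.006]
ft_force: [-1.8, -0.3, -0.3]
grip_width: 0.0401
grip_force: 0.0
```

```bash
python3 -c "
from h import *
go(-.04,.047,.169)
c=robot.camera('wrist');save(c,'w1.png')
for b in blobs(c): print(b[0].round(),np.round(b[2],3),box(b[1],B0,YAW).round(3))"
```

```text
t 2.67 now [ 0.571 -0.04   0.213] box [[-0.05   0.052]] w 0.04 -> [-5.  10.9 43.7] [-0.9  0.  -0.1]
[352. 175.] [0.033 0.094] [[-0.036  0.083]]
[321. 302.] [0.023 0.065] [[-0.054 -0.004]]
```

View pics/w1.png

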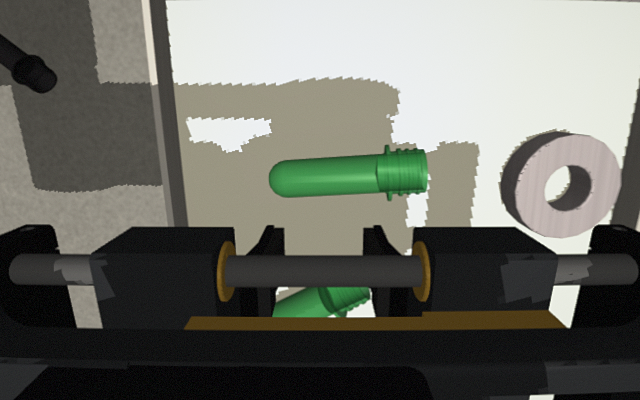

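The wrist view shows P1 at (350,173) ahead of the fingers, P2's end at (325,300) behind them and the ring at right, so the gap is free. I'll lower into it and push slowly.

Emit:
{"op": "move_arm", "data": {"series": "-4 11 0 0 0 0; -4 11 20 0 0 0; -4 11 40 0 0 0; -4 11 44 0 0 0; -4 11 44 0 0 0"}}

```text
time: 3.13
position: [0.5853, -0.0476, 0.1763]
tool_rot: [0.801, 0.598, -0.0, -0.0]
ft_force: [1.0, 0.7, -0.2]
grip_width: 0.0402
grip_force: 0.0
```

```bash
python3 -c "
from h import *
go(-.04,.047,.169)"
```

```text
t 3.13 now [ 0.585 -0.048  0.176] box [[-0.034  0.049]] w 0.04 -> [-1.7 -6.1  7.3] [-0. -0.  0.]
```

Emit:
{"op": "move_arm", "data": {"series": "0 -5 6 0 0 0; 8 -5 6 0 0 0; 16 -5 6 0 0 0; 24 -5 6 0 0 0; 32 -5 6 0 0 0; 40 -5 6 0 0 0; 48 -5 6 0 0 0; 56 -5 6 0 0 0"}}

```text
time: 3.8
position: [0.5968, 0.0078, 0.1697]
tool_rot: [0.801, 0.598, 0.0, 0.0]
ft_force: [-0.2, -0.3, 0.1]
grip_width: 0.0404
grip_force: 0.0
```

Emit:
{"op": "move_arm", "data": {"series": "8 0 0 0 0 0; 16 0 0 0 0 0; 24 0 0 0 0 0; 32 0 0 0 0 0; 40 0 0 0 0 0; 48 0 0 0 0 0; 56 0 0 0 0 0; 64 0 0 0 0 0"}}

```text
time: 4.47
position: [0.6149, 0.0689, 0.1695]
tool_rot: [0.802, 0.598, -0.0, -0.0]
ft_force: [0.6, -1.1, 0.7]
grip_width: 0.0396
grip_force: 0.0
```

Emit:
{"op": "move_arm", "data": {"series": "8 0 0 0 0 0; 16 0 0 0 0 0; 24 0 0 0 0 0; 28 0 0 0 0 0; 28 0 0 0 0 0; 28 0 0 0 0 0"}}

```text
time: 4.97
position: [0.6226, 0.0952, 0.1695]
tool_rot: [0.801, 0.598, -0.0, 0.0]
ft_force: [-1.0, 1.3, -0.4]
grip_width: 0.0402
grip_force: 0.0
```

```bash
python3 -c "
from h import *
go(-.04,.19,.169)
c=robot.camera('top');save(c,'t1.png')
for b in blobs(c):
  if 180<b[0][0]<400 and b[0][1]>90: print(b[0].round(),np.round(b[2],3),box(b[1],B0,YAW).round(3))"
```

```text
t 4.97 now [0.623 0.095 0.169] box [[-0.039  0.196]] w 0.04 -> [-6.2 -1.2  0.5] [-0.  0. -0.]
[380. 137.] [0.029 0.05 ] [[ 0.104 -0.109]]
[323. 188.] [0.092 0.024] [[-0.065 -0.009]]
[347. 194.] [0.023 0.091] [[-0.065 -0.068]]
```

View pics/t1.png

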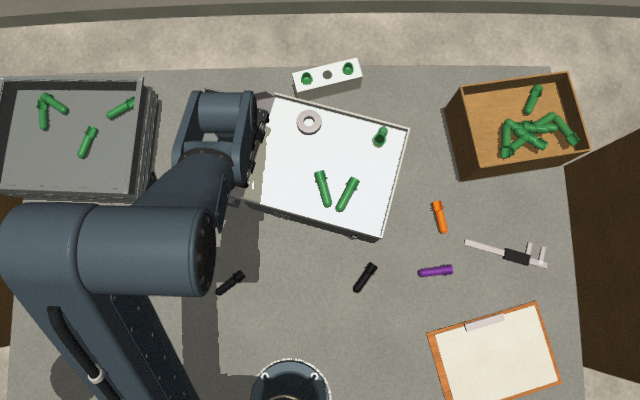

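P1 has left the box top (probably in the tote, hidden by the arm). The ring (309,122) and standing preform (380,137) are unmoved. P2 (323,188) and P3 (347,194) nearly touch at their domes, so I'll push both together from behind P3.

Emit:
{"op": "move_arm", "data": {"series": "0 0 -105 0 0 0; 0 0 -105 0 0 0; 0 0 -105 0 0 0; -100 -10 -105 0 0 0; -100 -10 -105 0 0 0; -200 -20 -105 0 0 5; -200 -20 -105 0 0 5; -200 -20 -105 0 0 5"}}

```text
time: 5.68
position: [0.5449, -0.0936, 0.2748]
tool_rot: [0.827, 0.562, -0.0, 0.0]
ft_force: [-0.1, -0.7, 0.5]
grip_width: 0.0396
grip_force: 0.0
```

```bash
python3 -c "
from h import *
go(-.062,-.122,.169,-12)
c=robot.camera('scene')
for t in robot.tip_of(c,'preform1'):print(np.round(t['xyz'],3),round(t['p'],2))"
```

```text
t 5.68 now [ 0.545 -0.094  0.275] box [[-0.06  -0.007]] w 0.04 -> [-114.9    7.9  105.9] [0.  0.1 6.9]
[ 0.535 -0.097  0.156] 0.86
[0.632 0.244 0.011] 0.74
[ 0.32  -0.206  0.017] 0.64
[ 0.521 -0.148  0.155] 0.62
[ 0.482 -0.418  0.01 ] 0.61
[ 0.34  -0.393  0.012] 0.55
```

Emit:
{"op": "move_arm", "data": {"series": "-115 8 0 0 0 7; -115 8 0 0 0 7; -115 8 0 0 0 7; -115 8 0 0 0 7; -115 8 40 0 0 7; -115 8 80 0 0 7; -115 8 80 0 0 7; -115 8 80 0 0 7"}}

```text
time: 6.45
position: [0.5106, -0.1994, 0.193]
tool_rot: [0.86, 0.511, -0.001, -0.003]
ft_force: [0.0, -0.7, 0.2]
grip_width: 0.0403
grip_force: 0.0
```

```bash
python3 -c "
from h import *
go(-.062,-.122,.169,-12)
c=robot.camera('wrist');save(c,'w2.png')
for b in blobs(c): print(b[0].round(),np.round(b[2],3),box(b[1],B0,YAW).round(3))"
```

```text
t 6.45 now [ 0.511 -0.199  0.193] box [[-0.062 -0.118]] w 0.04 -> [-3.9  1.4 24. ] [-0.3 -0.  -0. ]
[258.  46.] [0.079 0.026] [[-0.071 -0.013]]
[307. 147.] [0.033 0.093] [[-0.064 -0.071]]
[607. 164.] [0.033 0.045] [[ 0.096 -0.112]]
```

View pics/w2.png

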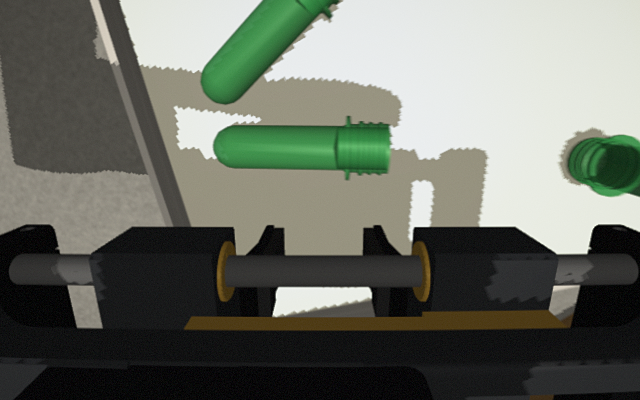

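The wrist view shows P3 (300,147) square ahead, P2 behind it with its dome at (222,85), and the standing preform off to the right (605,165). I'll lower and push in box +y, straightening up as I go.

Emit:
{"op": "move_arm", "data": {"series": "-3 1 10 0 0 0; -3 1 23 0 0 0; -3 1 23 0 0 0; 5 -1 23 0 0 0; 13 -2 23 0 0 0; 20 -4 23 0 0 0; 27 -5 23 0 0 0; 34 -7 23 0 0 0"}}

```text
time: 7.17
position: [0.5225, -0.1669, 0.1722]
tool_rot: [0.859, 0.511, 0.0, 0.001]
ft_force: [-0.1, -0.0, 0.3]
grip_width: 0.0398
grip_force: 0.0
```

Emit:
{"op": "move_arm", "data": {"series": "7 -1 0 0 0 -1; 14 -3 0 0 0 -2; 21 -4 0 0 0 -3; 28 -6 0 0 0 -4; 35 -7 0 0 0 -5; 42 -9 0 0 0 -6; 49 -10 0 0 0 -7; 56 -12 0 0 0 -8"}}

```text
time: 7.83
position: [0.5384, -0.1122, 0.1715]
tool_rot: [0.821, 0.57, 0.0, 0.0]
ft_force: [0.2, -0.2, -0.3]
grip_width: 0.0398
grip_force: 0.1
```

```bash
python3 -c "
from h import *
go(-.062,.19,.169,0)
c=robot.camera('wrist');save(c,'w3.png')
for b in blobs(c): print(b[0].round(),np.round(b[2],3),box(b[1],B0,YAW).round(3))"
```

```text
t 7.83 now [ 0.538 -0.112  0.172] box [[-0.061 -0.027]] w 0.04 -> [215.9 -16.3   2.5] [ 0.   0.  -3.9]
[273. 154.] [0.091 0.083] [[-0.08   0.015]]
```

View pics/w3.png

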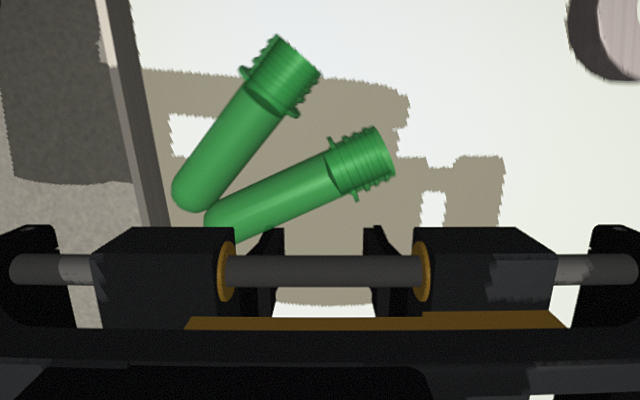

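P2 and P3 have swung with mouths ahead (P2 mouth (280,75), P3 mouth (365,160)), and their domes lag at left (190,195; 220,225). I'll back off, shift the fingers toward −x under the domes and push on.

Emit:
{"op": "move_arm", "data": {"series": "-10 0 0 0 0 0; -10 0 0 0 0 0; -10 -15 2 0 0 4; -10 -32 2 0 0 6; -10 -32 2 0 0 6; -3 -33 2 0 0 6; 5 -34 2 0 0 6; 13 -36 2 0 0 6"}}

```text
time: 8.55
position: [0.5105, -0.0882, 0.1699]
tool_rot: [0.851, 0.526, 0.001, 0.001]
ft_force: [-0.2, -0.5, -0.3]
grip_width: 0.0402
grip_force: 0.2
```

Emit:
{"op": "move_arm", "data": {"series": "8 -1 0 0 0 0; 16 -3 0 0 0 0; 24 -4 0 0 0 0; 32 -5 0 0 0 0; 32 -5 0 0 0 0"}}

```text
time: 8.97
position: [0.521, -0.0561, 0.1701]
tool_rot: [0.85, 0.526, 0.002, 0.001]
ft_force: [3.9, -1.6, -0.6]
grip_width: 0.04
grip_force: 2.0
```

```bash
python3 -c "
from h import *
go(-.062,.19,.169,0)
c=robot.camera('wrist');save(c,'w4.png')
for b in blobs(c): print(b[0].round(),np.round(b[2],3),box(b[1],B0,YAW).round(3))"
```

```text
t 8.97 now [ 0.521 -0.056  0.17 ] box [[-0.093  0.022]] w 0.04 -> [170.5   1.7   1.3] [  0.2  -0.1 -10. ]
[230. 142.] [0.092 0.034] [[-0.129  0.075]]
[379. 186.] [0.032 0.096] [[-0.064  0.052]]
```

View pics/w4.png

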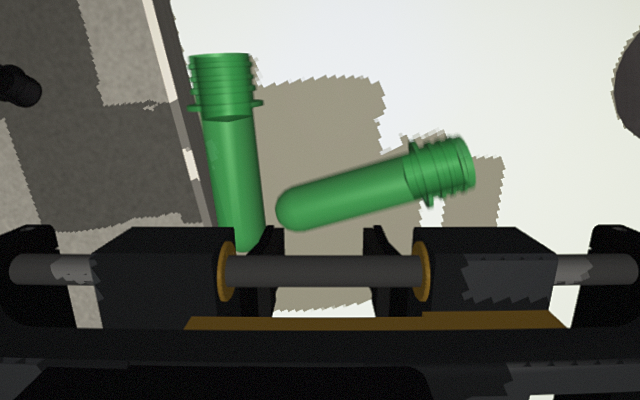

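P2 now lies along the −x rim at (225,150), pointing at the chute. P3 (375,185) lies free across the travel. I'll do P3 first: back off, then shift clear of P2.

Emit:
{"op": "move_arm", "data": {"series": "-10 2 0 0 0 0; -20 4 0 0 0 0; -20 4 0 0 0 0; -20 20 0 0 0 -6; -20 32 0 0 0 -10; -20 32 0 0 0 -10; -20 32 0 0 0 -10"}}

```text
time: 9.6
position: [0.5374, -0.0895, 0.1691]
tool_rot: [0.802, 0.597, -0.001, -0.001]
ft_force: [-0.4, 0.7, 0.0]
grip_width: 0.0404
grip_force: 0.0
```

```bash
python3 -c "
from h import *
go(-.066,.004,.169,0)
c=robot.camera('wrist')
for b in blobs(c): print(b[0].round(),np.round(b[2],3),box(b[1],B0,YAW).round(3),np.degrees(np.arctan2(b[3][1],b[3][0])-YAW).round())"
```

```text
t 9.6 now [ 0.537 -0.09   0.169] box [[-0.068 -0.005]] w 0.04 -> [9.1 1.9 0.1] [-0.1 -0.  -0.2]
[226.  90.] [0.092 0.034] [[-0.111  0.066]] -119.0
[342. 128.] [0.095 0.033] [[-0.062  0.051]] 194.0
```

Emit:
{"op": "move_arm", "data": {"series": "4 5 0 0 0 -3; 10 10 0 0 0 -6; 16 10 0 0 0 -8; 23 10 0 0 0 -8; 30 10 0 0 0 -8; 37 10 0 0 0 -8; 44 10 0 0 0 -8; 51 10 0 0 0 -8"}}

```text
time: 10.32
position: [0.5625, -0.0424, 0.1696]
tool_rot: [0.758, 0.652, -0.0, -0.0]
ft_force: [0.1, -0.4, 0.4]
grip_width: 0.0395
grip_force: 0.2
```

```bash
cat >> h.py <<'E'
def look(cam='wrist'):
  c=robot.camera(cam)
  for b in blobs(c):
    q=box(b[1],B0,YAW)[0]
    if abs(q[0])<.16 and -.2<q[1]<.4: print(b[0].round(),np.round(b[2],3),q.round(3),np.degrees(np.arctan2(b[3][1],b[3][0])-YAW).round()%180)
  return c
E
python3 -c "
from h import *
go(-.066,.19,.169,0);look()"
```

```text
t 10.32 now [ 0.562 -0.042  0.17 ] box [[-0.057  0.047]] w 0.04 -> [142.6  11.2   0.6] [-0.  0.  8.]
[275. 181.] [0.067 0.127] [-0.08   0.089] 176.0
```

Emit:
{"op": "move_arm", "data": {"series": "8 1 0 0 0 0; 15 2 0 0 0 0; 22 3 0 0 0 0; 29 4 0 0 0 0; 29 4 0 0 0 0"}}

```text
time: 10.78
position: [0.5711, -0.0138, 0.1696]
tool_rot: [0.757, 0.653, 0.0, -0.0]
ft_force: [-0.0, -0.1, 0.6]
grip_width: 0.0394
grip_force: 0.0
```

```bash
python3 -c "
from h import *
go(-.066,.19,.169,0);c=look();save(c,'w5.png')"
```

```text
t 10.78 now [ 0.571 -0.014  0.17 ] box [[-0.057  0.077]] w 0.039 -> [113.    7.    0.6] [ 0. -0.  8.]
[277. 191.] [0.046 0.126] [-0.078  0.109] 4.0
```

View pics/w5.png

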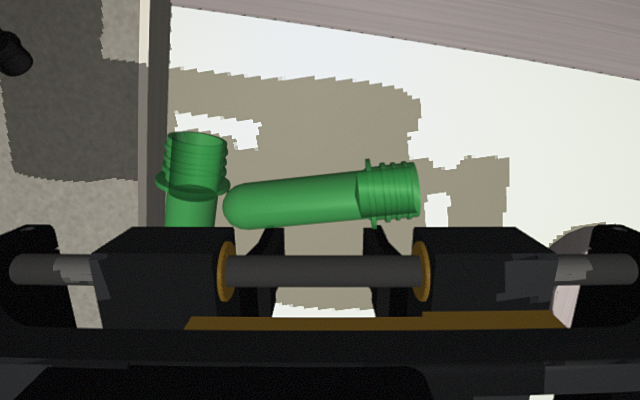

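P2 (195,180) lies against the rim and P3 (320,195) is square ahead of the fingers. The edge is clear beyond, so I keep pushing P3.

Emit:
{"op": "move_arm", "data": {"series": "8 1 0 0 0 0; 16 2 0 0 0 0; 24 3 0 0 0 0; 32 4 0 0 0 0; 40 5 0 0 0 0; 48 6 0 0 0 0; 56 7 0 0 0 0; 64 8 0 0 0 0"}}

```text
time: 11.5
position: [0.5884, 0.0479, 0.1695]
tool_rot: [0.758, 0.653, 0.0, -0.0]
ft_force: [0.3, -0.2, 0.0]
grip_width: 0.0405
grip_force: 0.0
```

Emit:
{"op": "move_arm", "data": {"series": "8 1 0 0 0 0; 16 2 0 0 0 0; 24 3 0 0 0 0; 32 4 0 0 0 0; 40 5 0 0 0 0; 48 6 0 0 0 0; 54 7 0 0 0 0; 54 7 0 0 0 0"}}

```text
time: 12.17
position: [0.6036, 0.1006, 0.1696]
tool_rot: [0.757, 0.653, 0.0, 0.0]
ft_force: [0.3, -0.4, -0.8]
grip_width: 0.04
grip_force: 0.0
```

Emit:
{"op": "move_arm", "data": {"series": "0 0 -40 0 0 0; 0 0 -80 0 0 0; 0 0 -105 0 0 0; -30 0 -105 0 0 8; -70 0 -105 0 0 8; -110 0 -105 0 0 8; -150 0 -105 0 0 8; -150 0 -105 0 0 8"}}

```text
time: 12.83
position: [0.5802, -0.0561, 0.2748]
tool_rot: [0.803, 0.595, -0.001, 0.002]
ft_force: [0.4, 0.6, -0.3]
grip_width: 0.04
grip_force: 0.0
```

```bash
python3 -c "
from h import *
go(-.12,-.01,.169,0);c=look()
c=robot.camera('scene')
for t in robot.tip_of(c,'preform1'):print(np.round(t['xyz'],3),round(t['p'],2))"
```

```text
t 12.83 now [ 0.58  -0.056  0.275] box [[-0.036  0.039]] w 0.04 -> [-49.3 -83.3 105.9] [ 0.1  0.2 -0.4]
[204. 136.] [0.091 0.033] [-0.129  0.082] 91.0
[ 0.482 -0.422  0.015] 0.94
[ 0.319 -0.203  0.014] 0.73
[0.635 0.246 0.014] 0.72
[0.607 0.259 0.042] 0.71
[ 0.336 -0.395  0.014] 0.7
[0.507 0.012 0.153] 0.56
```

P1 and P3 are both in the tote. P2 lies along the rim, so I'll push it axially with closed fingers.

Emit:
{"op": "move_arm", "data": {"series": "-30 -30 0 0 0 0; -44 -60 0 0 0 0; -44 -84 0 0 0 0; -44 -84 30 0 0 0; -44 -84 65 0 0 0; -44 -84 65 0 0 0; -44 -84 65 0 0 0", "jaw": 0, "newtons": 3}}

```text
time: 13.57
position: [0.4869, -0.0657, 0.2086]
tool_rot: [0.801, 0.599, -0.001, -0.002]
ft_force: [-0.3, -0.5, 0.5]
grip_width: 0.0034
grip_force: 0.0
```

```bash
python3 -c "
from h import *
go(-.12,-.005,.169,0);c=look();save(c,'w6.png')"
```

```text
t 13.57 now [ 0.487 -0.066  0.209] box [[-0.123  0.003]] w 0.003 -> [-8.5  3.3 39.6] [-0.3 -0.   0.1]
[320.  80.] [0.091 0.032] [-0.125  0.081] 89.0
```

View pics/w6.png

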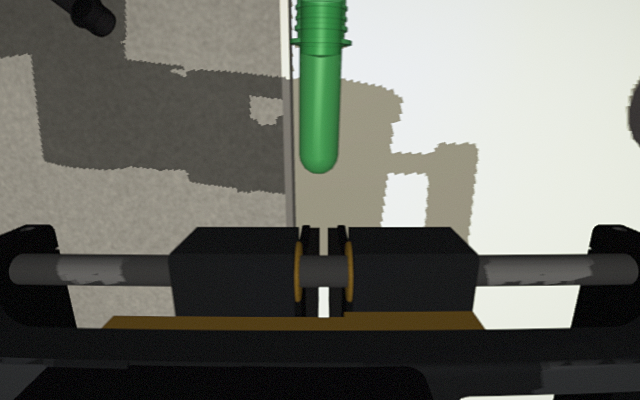

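P2 (320,85) lies straight ahead of the closed fingers with the rim edge at column 290. I'll lower with a 4 mm shift away from the rim and push.

Emit:
{"op": "move_arm", "data": {"series": "-5 4 0 0 0 0; -5 4 20 0 0 0; -5 4 39 0 0 0; -5 4 39 0 0 0; 3 4 39 0 0 0; 11 4 39 0 0 0; 19 4 39 0 0 0; 27 4 39 0 0 0"}}

```text
time: 14.28
position: [0.5004, -0.0418, 0.1718]
tool_rot: [0.801, 0.598, 0.001, 0.001]
ft_force: [0.7, -1.1, 0.9]
grip_width: 0.0003
grip_force: 0.3
```

Emit:
{"op": "move_arm", "data": {"series": "8 0 0 0 0 0; 16 0 0 0 0 0; 24 0 0 0 0 0; 32 0 0 0 0 0; 32 0 0 0 0 0"}}

```text
time: 14.7
position: [0.5087, -0.0103, 0.1706]
tool_rot: [0.801, 0.599, 0.0, -0.0]
ft_force: [-0.4, -0.5, 0.2]
grip_width: 0.0009
grip_force: 0.0
```

```bash
python3 -c "
from h import *
go(-.12,.19,.169,0);c=look()"
```

```text
t 14.7 now [ 0.509 -0.01   0.171] box [[-0.118  0.063]] w 0.001 -> [127.2  -2.    1.7] [ 0. -0.  0.]
[305. 113.] [0.093 0.033] [-0.125  0.122] 87.0
```

Pushes well; continuing.

Emit:
{"op": "move_arm", "data": {"series": "8 0 0 0 0 0; 16 0 0 0 0 0; 24 0 0 0 0 0; 32 0 0 0 0 0; 40 0 0 0 0 0; 48 0 0 0 0 0; 56 0 0 0 0 0; 64 0 0 0 0 0"}}

```text
time: 15.42
position: [0.5268, 0.0503, 0.1705]
tool_rot: [0.801, 0.598, -0.0, -0.0]
ft_force: [0.1, 0.6, 0.0]
grip_width: 0.0003
grip_force: 0.2
```

```bash
python3 -c "
from h import *
go(-.12,.19,.169,0);c=look()"
```

```text
t 15.42 now [0.527 0.05  0.171] box [[-0.118  0.126]] w 0.0 -> [64.  -2.2  1.5] [-0.  0. -0.]
[304. 116.] [0.093 0.032] [-0.127  0.184] 88.0
```

Emit:
{"op": "move_arm", "data": {"series": "8 0 0 0 0 0; 16 0 0 0 0 0; 24 0 0 0 0 0; 32 0 0 0 0 0; 40 0 0 0 0 0; 48 0 0 0 0 0; 56 0 0 0 0 0; 62 0 0 0 0 0"}}

```text
time: 16.13
position: [0.5446, 0.1099, 0.1706]
tool_rot: [0.801, 0.598, 0.0, 0.0]
ft_force: [-0.1, 0.0, -0.7]
grip_width: 0.0005
grip_force: 0.0
```

```bash
python3 -c "
from h import *
go(-.12,.19,.169,0);c=look()"
```

```text
t 16.13 now [0.545 0.11  0.171] box [[-0.118  0.188]] w 0.001 -> [ 1.8 -2.3  1.6] [ 0. -0. -0.]
[303.  27.] [0.022 0.017] [-0.126  0.29 ] 83.0
[342.  20.] [0.017 0.018] [-0.109  0.292] 80.0
[384.  28.] [0.022 0.017] [-0.092  0.29 ] 91.0
```

Emit:
{"op": "move_arm", "data": {"series": "0 0 -40 0 0 0; 0 0 -80 0 0 0; 0 0 -120 0 0 0; -40 0 -120 0 0 0; -80 0 -120 0 0 0; -120 0 -120 0 0 0; -160 0 -120 0 0 0; -160 0 -120 0 0 0"}}

```text
time: 16.85
position: [0.4973, -0.0503, 0.2907]
tool_rot: [0.803, 0.596, -0.001, 0.001]
ft_force: [0.7, 1.4, 0.3]
grip_width: 0.0009
grip_force: 0.0
```

```bash
python3 - <<'E'
from h import *
c=look('top')
t=ray(c,c and [[210,150]],.0)
d=robot.camera('scene')
a=c['img'][60:260,160:420];b=d['img'][140:320,230:530]
im=np.vstack([cv2.resize(a,(400,290)),cv2.resize(b,(400,260))]);cv2.imwrite('pics/f.png',im[:,:,::-1])
for n in ['preform1','standing_preform','ring_gauge','tote']:
  for k in (c,d):
    for r in robot.tip_of(k,n):
      q=box(np.array(r['xyz'])[:2],B0,YAW)[0]
      if abs(q[0])<.17 and abs(q[1])<.4: print(n,np.round(r['xyz'],3),q.round(3),round(r['p'],2))
E
```

```text
[380. 137.] [0.029 0.05 ] [ 0.104 -0.11 ] 173.0
[205. 167.] [0.084 0.023] [-0.094  0.297] 90.0
[196. 180.] [0.101 0.05 ] [-0.131  0.306] 74.0
preform1 [0.604 0.261 0.036] [-0.104  0.35 ] 0.75
preform1 [ 0.48  -0.411  0.015] [-0.032 -0.329] 0.67
preform1 [0.578 0.263 0.022] [-0.13   0.344] 0.55
preform1 [0.63  0.249 0.024] [-0.075  0.346] 0.5
preform1 [0.633 0.243 0.012] [-0.071  0.341] 0.67
preform1 [ 0.48  -0.418  0.014] [-0.03  -0.337] 0.63
preform1 [0.604 0.262 0.041] [-0.104  0.351] 0.51
preform1 [0.58  0.26  0.027] [-0.127  0.342] 0.47
standing_preform [ 0.658 -0.235  0.144] [ 0.089 -0.11 ] 0.49
standing_preform [ 0.713 -0.058  0.138] [0.092 0.075] 0.3
standing_preform [ 0.663 -0.235  0.136] [ 0.094 -0.108] 0.59
ring_gauge [ 0.713 -0.058  0.14 ] [0.091 0.075] 0.82
ring_gauge [0.632 0.247 0.02 ] [-0.073  0.344] 0.52
ring_gauge [ 0.717 -0.058  0.141] [0.095 0.077] 0.73
ring_gauge [0.687 0.194 0.   ] [-0.005  0.309] 0.31
tote [ 0.684  0.188 -0.002] [-0.006  0.303] 0.95
tote [0.687 0.195 0.   ] [-0.005  0.311] 0.55
```

View pics/f.png

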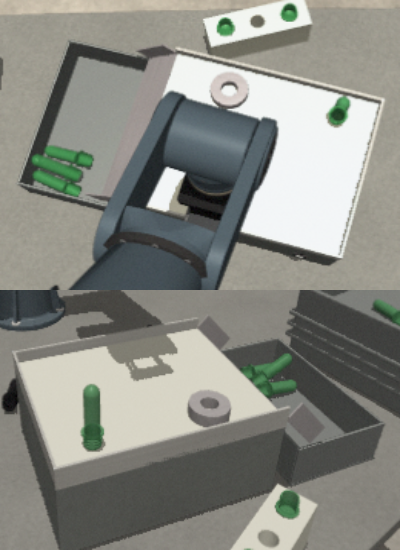

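The final picture shows all three in the tote at its −x end (crop (60,170)), with the ring (230,90) and standing preform (340,110) where they started and the arm clear.

Emit:
{"op": "move_arm", "data": {"series": "0 0 0 0 0 0; 0 0 0 0 0 0; 0 0 0 0 0 0; 0 0 0 0 0 0; 0 0 0 0 0 0; 0 0 0 0 0 0"}}

```text
time: 17.85
position: [0.4988, -0.0446, 0.2906]
tool_rot: [0.802, 0.598, 0.0, 0.0]
ft_force: [0.0, 0.6, -0.2]
grip_width: 0.0007
grip_force: 0.0
```

```bash
python3 -c "
from h import *
print(robot.hand_in())"
```

```text
the job is handed in; nothing more can be done
None
```

I swept all three rejected preforms into the tote, and the last pictures show the standing preform and ring gauge where they started; the job was handed in at about 18 s, and no verdict came back.

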